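Snap the leak-test box shut and set the test pressure

TASK

The leak-test box has its blue lid only laid on: press the lid down at its yellow pads until all four corners have snapped fully home, pressing firmly but below about 50 N and never on the weak clear window or its handle. Then turn the regulator knob clockwise until the gauge pointer lines up with the red mark, and let go. Leave the fittings and tools lying about where they are.

Things in the scene. Friction and masses are not known exactly. Their poses are not given: they have to be found in the camera images.
- chamber: Grey leak-test box, fixed, on feet: its height varies. 200 (x) x 160 (y) mm; origin centre of underside. Rim 76 mm above the origin, opening 167 x 125.6 mm; black ledge inside, 60 mm above the origin, is the lid's seat. Four sprung yellow catch balls stick out of the long walls at x +-58 mm, 67 mm above the origin, reaching 2 mm over the lid's edge.
- lid: Loose blue lid, clear window, plate 164 (x) x 124 (y) x 8 mm (3 mm at the edge), 0.28 kg; origin centre of underside, axes along the box's.  Starts inside the rim on the catch balls, 11 mm above its seat. One long side snaps under its balls first, then the other; a hard press may take several at once. Pressing the middle is wrong: the window is weak.
- window: The weak part of the lid, fixed in its middle: a clear panel 92 (x) x 52 (y) mm, 9 mm above the lid's underside, with a black bar handle 80 x 16 mm whose top is 25 mm above the underside. Origin and axes as the lid's. Not to be pressed.
- pad0 (a point): Centre of a yellow thumb pad (diameter 22 mm) on the lid's top near its -x -y corner, 58 mm (x), 40 mm (y) from the lid's centre. Pushing it past the ball takes 8 to 22 N over the first 3 mm, then less till it snaps; the other corner on that long side follows or is pressed in turn, and the far side tips up. Fully home, the pad is 68 mm above the box's origin.
- pad1 (a point): Centre of a yellow thumb pad (diameter 22 mm) on the lid's top near its -x +y corner, 58 mm (x), 40 mm (y) from the lid's centre. Pushing it past the ball takes 8 to 22 N over the first 3 mm, then less till it snaps; the other corner on that long side follows or is pressed in turn, and the far side tips up. Fully home, the pad is 68 mm above the box's origin.
- pad2 (a point): Centre of a yellow thumb pad (diameter 22 mm) on the lid's top near its +x -y corner, 58 mm (x), 40 mm (y) from the lid's centre. Pushing it past the ball takes 8 to 22 N over the first 3 mm, then less till it snaps; the other corner on that long side follows or is pressed in turn, and the far side tips up. Fully home, the pad is 68 mm above the box's origin.
- pad3 (a point): Centre of a yellow thumb pad (diameter 22 mm) on the lid's top near its +x +y corner, 58 mm (x), 40 mm (y) from the lid's centre. Pushing it past the ball takes 8 to 22 N over the first 3 mm, then less till it snaps; the other corner on that long side follows or is pressed in turn, and the far side tips up. Fully home, the pad is 68 mm above the box's origin.
- console: Blue regulator console fixed to the bench, 240 (x) x 130 (y) x 50 mm, origin at the centre of its underside. The knob stands on its top at x = -65 mm, the gauge (steel, diameter 112 mm, top 65 mm above the bench) at x = +52 mm.
- knob_grip (a point): Point on the axis of the regulator knob at the height to grip, 87 mm above the bench. The knob is a black disc of diameter 66 mm on an aluminium foot, with an upright bar grip 63 mm long (along this point's x), 14 mm thick (y), 32 mm tall, whose top is 7 mm above this point.
- knob (a joint): Turn of the knob in rad, growing clockwise seen from above, 0 to 4.0. It stays where it is left (friction 0.05 N m). The gauge pointer turns the same way by half as much.
- pointer_tip (a point): Point near the tip of the black gauge pointer, 34 mm from the gauge's axis, 69 mm above the bench; the point's x axis points from the gauge's axis along the pointer, z up.
- mark_tip (a point): Centre of the red mark (13 x 7 mm) on the rim of the gauge, 44.5 mm from the gauge's axis; the point's x axis points outwards from the gauge's axis. The mark always lies clockwise of the pointer at the start, by 0.5 to 1.3 rad. The mark itself stays put.
- tee: Bystander: white plastic pipe tee, 90 x 60 x 34 mm, lying; origin at its underside.
- elbow: Bystander: white pipe elbow, about 70 mm, lying; origin at its underside.
- blue_cap: Bystander: blue pipe cap, diameter 64, height 34 mm; origin at its underside.
- wrench: Bystander: steel wrench, 200 mm long, lying flat; origin at its underside.
- sealant: Bystander: jar with a green cap, diameter 72, height 100 mm; origin at its underside.
- coupling: Bystander: brass coupling, diameter 48, height 50 mm; origin at its underside.
- bend: Bystander: large white pipe bend, about 85 mm, lying; origin at its underside.
There are look-alikes about, which are no part of the job. There is more than one size of the lid; the one meant has the size given above.

How it is judged:
On the way, in this order (a step that is already met when the one before it is completed fails the run):
1. all four corners of the lid are snapped fully home in the box (z of each of pad0, pad1, pad2, pad3 in the frame of chamber below 0.0705 m and x of lid in the frame of chamber between -0.008 and 0.008 m), for 0.2 s.
2. the pointer lines up with the red mark, the lid still home (z of each of pad0, pad1, pad2, pad3 in the frame of chamber below 0.0705 m and angle between the x axis of pointer_tip and the x axis of mark_tip, either way round below 0.08 rad), for 0.2 s.
At the end, for the whole second after the job is handed in: All four yellow pads are within 2.5 mm of their fully-home height (68 mm above the box's origin), the lid lies in its opening at rest, and the gauge pointer is within 0.08 rad of the red mark with the knob still (all of step 2 and x of lid in the frame of chamber between -0.008 and 0.008 m and linear speed of lid below 0.02 m/s and velocity of joint knob between -0.05 and 0.05 rad/s); the robot touches nothing.
It fails at once if the clear window or its handle is pressed with more than 5 N (contact force between any of the fingers, the arm and window above 5 N).
It fails at once if the lid is pressed with more than 50 N (contact force between any of the fingers, the arm and lid above 50 N).
It fails at once if a bystander (fitting, wrench or jar) is moved by more than 30 mm (distance of any of tee, elbow, blue_cap, wrench, sealant, coupling, bend from where it was at the start of the episode above 0.03 m).
It also fails if it takes over 67 s, if anything falls off the work surface, if the arm or the gripper's body presses on something with over 40 N, if the wrist force passes 120 N, or if a joint passes its speed limit or range.

ROBOT

A 6-joint arm with a two-finger parallel gripper is mounted at the origin on the work surface. World frame = base frame: x ahead of the robot, y to its left, z up, the work surface at z = 0. Lengths are in m, angles in rad, forces in N, time in s.
With the tool pointing down it reaches from about 0.3 to 1 m from the base axis. Payload 5.1 kg.
Tool frame: the origin (TCP) lies midway between the tips of the shut fingers; the grasp point (between the pads) lies 19 mm behind it; z points along the fingers, y is the line along which they close (so a half turn about z gives the same grasp; the last joint's range is limited). The gripper opens to 95 mm and grips with 3 to 60 N. Pads are 20 mm wide; open, the fingers measure 119 mm over their backs; the gripper's body (75 mm by 180 mm) begins 59 mm behind the grasp point.
Start: joints at [1.124, 0.124, 1.65, -0, 1.367, -0.083], TCP at [0.231, 0.607, 0.215] pointing down, gripper open.
Joint ranges: [-2.61, 2.61], [-1.02, 2.33], [0.03, 2.71], [-1.35, 4.49], [0.32, 2.68], [-2.91, 2.91]. Speed limits (rad/s): [2.57, 2.57, 3.14, 3.14, 3.14, 3.14].

INTERFACE

Orientations are given as a unit quaternion [x, y, z, w].
In Python, from bench import readout, vision, workorder gives the robot as it stands.
- The arm moves only by the tool send_rows, never from a script. Its arguments are lists of equal length, an entry for each row: "slide": the shift along the world's x, y, z as a fraction of full scale, a list of three; "turn": the turn, a rotation vector about the world's x, y, z as a fraction of full scale, a list of three. A call has 1 to 20 rows; each row is the pose to reach, as a shift and turn from the pose commanded when the call began, turning the shorter way round; what a row does not reach only later rows make up. Full scale, the value 1, is 0.12 m for a shift and 2 pi rad for a turn. A row lasts 1/8 s, in which the tool goes at most 62.5 mm and 10.7 degrees, less where a joint would pass 70% of its speed; a pose out of reach is approached as far as the arm can. A call with a number of a shift or a turn outside -1 to 1 is refused whole. A call with a gripper value outside its range is refused whole. "hand" is the finger opening in mm, from 0 to 95.1, set as the call begins (left out, the last holds). The fingers move at their own pace and stop on an object; "grip_force" is the grip in N (left out, the last holds). Time passes only in rows, so rows that repeat a pose let the fingers close. It gives the time, the measured TCP pose, the force, the opening and the grip force at its end, in the units of the state.
- readout.state(): the state, without advancing time (a new reading comes with each control period).
- vision.read_camera(name): name is "side" or "top" or "wrist"; returns a dict with "img" (400x640x3 uint8, red, green, blue), "fx", "fy", "cx", "cy" (pixels), "R" (3x3) and "t" (3): a world point X has camera coordinates R X + t; the wrist camera has in their place "tool_from_camera" (4x4, takes a point from camera to tool coordinates, whose origin is the TCP and whose axes are the flange's). Camera axes: x right, y down, z forward; pixel columns grow to the right and rows downward; lengths in m; the calibration is good to about 2 mm. A picture is of the moment at which its call begins: read the wrist's pose just before it. There is no depth.
- workorder.job_done(): hands the job in; it is judged then, once.
The state is a dict: "t": time; "q": joint angles; "dq": joint speeds; "joint_efforts": joint torques, N m; "position": TCP position; "tool_rot": TCP orientation; "force": force on the tool from outside, world axes, zero at the start; "wrist_torque": the same for the moment, N m; "grip_width": opening from 0.0 (shut) to 1.0 (fully open); "grip_force": force on a finger pad.
Only numpy, scipy, OpenCV 4.12 (cv2) and the standard library are available. Lean on these libraries where they do the work, as an engineer would, in place of code of your own. Each camera call takes 0.05 s, during which the arm holds its last target. There are 200 camera calls.

## Working session

There is one attempt and no reset: what is moved stays moved. The work goes in short steps, Python scripts to look and compute and a tool call to move; the robot and the scene stay as the last step left them, time stands still between calls to the robot, and variables do not carry over. Pictures are saved under pics/ and viewed, at most 10 in all, crops included, and the job is handed in when it is done.

Besides the shell and the picture viewer there is one more tool, called after ">>>" by a JSON object that holds its "api" and its "payload", one argument or row to a line. send_rows: Moves the arm, as the interface text tells. Shift numbers are shares of 0.12 m and turn numbers shares of 2 pi rad, none past 1 either way. Its arguments: {"type":"object","properties":{"slide":{"type":"array","items":{"type":"array","items":{"type":"number","minimum":-1,"maximum":1}}},"turn":{"type":"array","items":{"type":"array","items":{"type":"number","minimum":-1,"maximum":1}}},"hand":{"type":"number"},"grip_force":{"type":"number"}},"required":["slide","turn"]}

```bash
mkdir -p pics; cat > h.py <<'E'
import numpy as np,cv2
from scipy.spatial.transform import Rotation as Ro
from bench import readout, vision, workorder
def cam(n,f=None):
    s=readout.state(); c=vision.read_camera(n)
    if n=='wrist':
        T=np.eye(4);T[:3,:3]=Ro.from_quat(s['tool_rot']).as_matrix();T[:3,3]=s['position']
        W=T@np.array(c['tool_from_camera']); c['R']=W[:3,:3].T; c['t']=-W[:3,:3].T@W[:3,3]
    c['R']=np.array(c['R']);c['t']=np.array(c['t'])
    if f: cv2.imwrite('pics/'+f,cv2.cvtColor(c['img'],cv2.COLOR_RGB2BGR))
    np.savez('%s.npz'%n,**{k:c[k] for k in('img','fx','fy','cx','cy','R','t')})
    return c
def ray(c,u,v,z):
    d=c['R'].T@np.array([(u-c['cx'])/c['fx'],(v-c['cy'])/c['fy'],1]);o=-c['R'].T@c['t']
    return o+d*(z-o[2])/d[2]
def proj(c,X):
    p=c['R']@np.array(X)+c['t'];return c['fx']*p[0]/p[2]+c['cx'],c['fy']*p[1]/p[2]+c['cy']
E
python3 - <<'E'
from h import *
for n in('top','side'):
    c=cam(n,n+'1.png');print(n,c['fx'],c['cx'],c['cy'],-c['R'].T@c['t'],c['R'])
print(readout.state())
E
```

```text
top 411.65498464339345 327.00558883348486 200.5556545834742 [0.22726476 0.03023107 1.43723587] [[-0.0079905  -0.99979547  0.01857851]
 [-0.98270887  0.00441427 -0.18510481]
 [ 0.18498494 -0.01973634 -0.98254315]]
side 472.43469464495644 323.5910234825807 202.4612593548159 [ 0.11478889 -1.08193832  0.90925074] [[ 0.95040338 -0.3103093   0.02101312]
 [-0.16150135 -0.55012169 -0.81931889]
 [ 0.26580205  0.7752898  -0.57295288]]
{'t': 0.1, 'q': array([ 1.12440082e+00,  1.24427082e-01,  1.65152914e+00,  1.10614955e-05,
        1.36749401e+00, -8.25943889e-02]), 'dq': array([-0.00123189, -0.00153575, -0.00296882, -0.00110022,  0.00159744,
        0.00011502]), 'joint_efforts': array([ 4.50596299e-04, -4.18879330e+01, -3.61096430e+01,  7.76691805e-02,
        4.61575238e-02, -4.76602531e-05]), 'position': array([0.23105993, 0.60692835, 0.21352316]), 'tool_rot': array([ 1.80900127e-01,  9.83501033e-01, -8.95071528e-04, -2.48032438e-04]), 'force': array([-0.05799508, -0.51537008, -0.07778185]), 'wrist_torque': array([ 0.01439737, -0.03008465,  0.0411634 ]), 'grip_force': 0.0, 'grip_width': 1.0003150438275372}
```

View pics/top1.png

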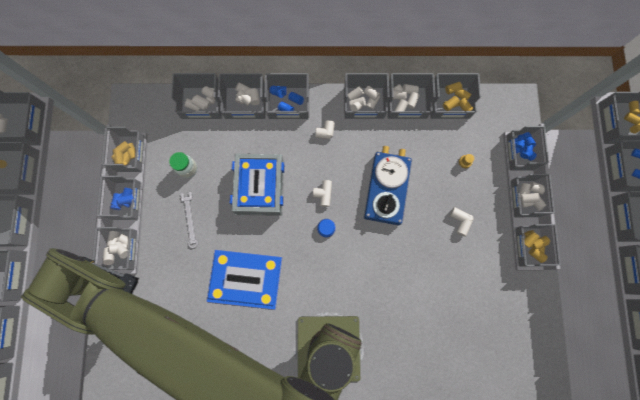

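View pics/side1.png

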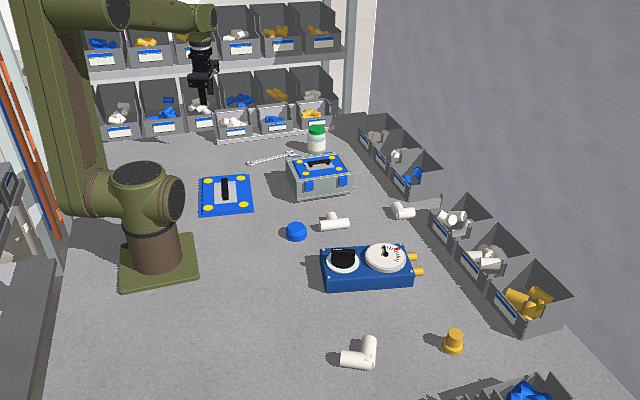

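Top view: box with the lid at about (258,183), a larger decoy lid on the bench at (244,280), console with knob (386,205) and gauge (391,170). Jar (182,162) and wrench (190,220) lie on the +y side. Next I triangulate the pads from both views.

```bash
cat >> h.py <<'E'
def yellow(img,box,amin=6):
    u0,u1,v0,v1=box
    hsv=cv2.cvtColor(np.ascontiguousarray(img[v0:v1,u0:u1]),cv2.COLOR_RGB2HSV)
    m=cv2.inRange(hsv,(18,120,110),(35,255,255))
    n,l,s,ce=cv2.connectedComponentsWithStats(m)
    return [(round(ce[i][0]+u0,1),round(ce[i][1]+v0,1),int(s[i][4])) for i in range(1,n) if s[i][4]>=amin]
def tri(cs,ps):
    A=[];b=[]
    for c,(u,v) in zip(cs,ps):
        K=np.array([[c['fx'],0,c['cx']],[0,c['fy'],c['cy']],[0,0,1]]);P=K@np.c_[c['R'],c['t']]
        A+= [u*P[2]-P[0],v*P[2]-P[1]]
    A=np.array(A);return np.linalg.lstsq(A[:,:3],-A[:,3],rcond=None)[0]
E
python3 - <<'E'
from h import *
t=dict(np.load('top.npz'));s=dict(np.load('side.npz'))
a=yellow(t['img'],(230,288,150,215));b=yellow(s['img'],(280,360,148,200))
print(a);print(b)
for z in(.08,.12): print([ray(t,u,v,z).round(3)[:2] for u,v,_ in a])
print('knob',ray(t,386,205,.087),'gauge',ray(t,391,170,.065))
x=np.hstack([cv2.resize(t['img'][140:240,350:430],None,fx=5,fy=5,interpolation=3),cv2.resize(s['img'][145:210,280:360],None,fx=5,fy=5,interpolation=3)[:500] if 0 else cv2.resize(s['img'][140:240,280:340],None,fx=5,fy=5)])
for p,_ in [((u,v),0) for u,v,_ in b]:
    # best match by epipolar
    for q in a:
        X=tri([t,s],[q[:2],p]);e=np.hypot(*(np.array(proj(t,X))-q[:2]))+np.hypot(*(np.array(proj(s,X))-p))
        if e<3:print(p,q,X.round(4),e.round(2))
E
```

```text
[(np.float64(245.1), np.float64(164.9), 22), (np.float64(269.0), np.float64(165.3), 24), (np.float64(243.4), np.float64(198.6), 25), (np.float64(267.7), np.float64(199.0), 24)]
[(np.float64(331.5), np.float64(157.0), 14), (np.float64(298.9), np.float64(161.1), 15), (np.float64(338.5), np.float64(168.3), 18), (np.float64(305.0), np.float64(173.0), 17)]
[array([0.607, 0.28 ]), array([0.606, 0.199]), array([0.491, 0.283]), array([0.489, 0.202])]
[array([0.596, 0.273]), array([0.595, 0.194]), array([0.483, 0.275]), array([0.481, 0.197])]
knob [ 0.46548313 -0.19387752  0.087     ] gauge [ 0.59192745 -0.21907835  0.065     ]
(np.float64(331.5), np.float64(157.0)) (np.float64(245.1), np.float64(164.9), 22) [0.6048 0.2777 0.0935] 0.65
(np.float64(298.9), np.float64(161.1)) (np.float64(243.4), np.float64(198.6), 25) [0.4881 0.28   0.0945] 0.11
(np.float64(338.5), np.float64(168.3)) (np.float64(269.0), np.float64(165.3), 24) [0.6026 0.1974 0.0941] 0.44
(np.float64(305.0), np.float64(173.0)) (np.float64(267.7), np.float64(199.0), 24) [0.4865 0.1998 0.0941] 0.13
```

>>> {"api": "send_rows", "payload": {
  "slide": [
    [0.35,-0.5,0],
    [0.7,-1,0],
    [0.7,-1,0]
  ],
  "turn": [
    [0,0,0.027],
    [0,0,0.0546],
    [0,0,0.0546]
  ],
  "hand": 0
}}

```text
t: 0.48
position: [0.3164, 0.4851, 0.2141]
tool_rot: [0.012, 1.0, -0.0, -0.0]
force: [0.3, 0.3, 0.8]
grip_width: 0.739
grip_force: 0.0
```

>>> {"api": "send_rows", "payload": {
  "slide": [
    [0.35,-0.5,0],
    [0.7,-1,0],
    [0.7,-1,0]
  ],
  "turn": [
    [0,0,0],
    [0,0,0],
    [0,0,0]
  ]
}}

```text
t: 0.85
position: [0.4005, 0.3655, 0.2144]
tool_rot: [0.012, 1.0, -0.0, -0.0]
force: [0.3, 0.2, 1.2]
grip_width: 0.426
grip_force: 0.0
```

>>> {"api": "send_rows", "payload": {
  "slide": [
    [0.35,-0.5,0],
    [0.7,-1,0],
    [0.7,-1,0],
    [0.7,-1,0]
  ],
  "turn": [
    [0,0,0],
    [0,0,0],
    [0,0,0],
    [0,0,0]
  ]
}}

```text
t: 1.35
position: [0.4839, 0.2467, 0.2144]
tool_rot: [0.012, 1.0, 0.0, -0.0]
force: [0.4, 0.0, -0.3]
grip_width: 0.02
grip_force: 0.0
```

```bash
python3 - <<'E'
from h import *
c=cam('wrist','w1.png')
t=dict(np.load('top.npz'))
a=yellow(c['img'],(0,640,0,400),60);print(a)
print([ray(c,u,v,.094).round(4) for u,v,_ in a])
for X in [(.4865,.1998,.094),(.6026,.1974,.094),(.4881,.28,.094),(.6048,.2777,.094)]: print(np.round(proj(c,X)))
cv2.imwrite('pics/t2.png',cv2.cvtColor(cv2.resize(t['img'][140:230,350:430],None,fx=6,fy=6,interpolation=2),cv2.COLOR_RGB2BGR))
E
```

```text
[(np.float64(421.1), np.float64(3.3), 169), (np.float64(271.0), np.float64(192.1), 348), (np.float64(352.3), np.float64(192.0), 349), (np.float64(328.2), np.float64(301.3), 87), (np.float64(310.2), np.float64(300.7), 86)]
[array([0.3285, 0.3363, 0.094 ]), array([0.4879, 0.2011, 0.094 ]), array([0.4897, 0.2804, 0.094 ]), array([0.6129, 0.2549, 0.094 ]), array([0.6116, 0.2354, 0.094 ])]
[270. 191.]
[275. 294.]
[352. 190.]
[349. 294.]
```

View pics/w1.png

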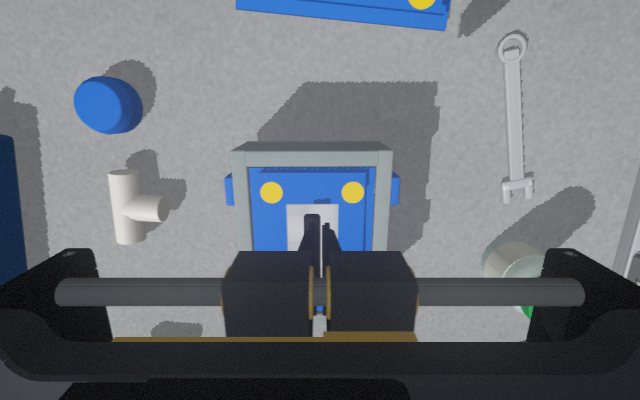

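View pics/t2.png

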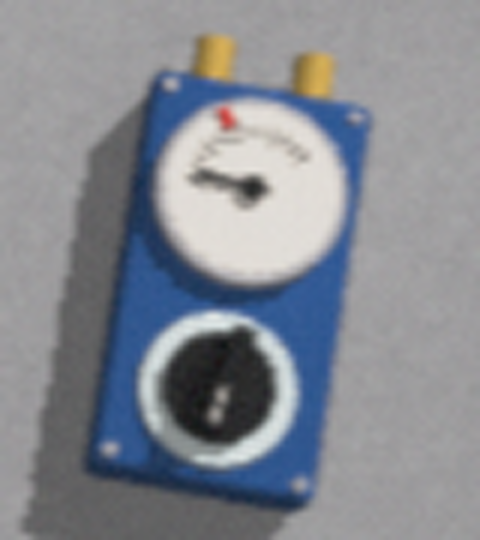

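>>> {"api": "send_rows", "payload": {
  "slide": [
    [0.018,-0.2,-0.1],
    [0.018,-0.4,-0.4],
    [0.018,-0.4,-0.75],
    [0.018,-0.4,-0.92],
    [0.018,-0.4,-0.92]
  ],
  "turn": [
    [0,0,0],
    [0,0,0],
    [0,0,0],
    [0,0,0],
    [0,0,0]
  ]
}}

```text
t: 2.02
position: [0.4832, 0.2003, 0.1021]
tool_rot: [0.01, 1.0, -0.0, -0.002]
force: [-0.4, -0.4, 0.5]
grip_width: 0.003
grip_force: 0.0
```

>>> {"api": "send_rows", "payload": {
  "slide": [
    [0,0,-0.02],
    [0,0,-0.04],
    [0,0,-0.06],
    [0,0,-0.08]
  ],
  "turn": [
    [0,0,0],
    [0,0,0],
    [0,0,0],
    [0,0,0]
  ]
}}

```text
t: 2.52
position: [0.4857, 0.1995, 0.095]
tool_rot: [0.01, 1.0, 0.0, 0.0]
force: [-0.6, 0.4, -0.4]
grip_width: 0.003
grip_force: 0.0
```

>>> {"api": "send_rows", "payload": {
  "slide": [
    [0,0,-0.01],
    [0,0,-0.02],
    [0,0,-0.02]
  ],
  "turn": [
    [0,0,0],
    [0,0,0],
    [0,0,0]
  ]
}}

```text
t: 2.9
position: [0.4855, 0.1994, 0.0923]
tool_rot: [0.01, 1.0, 0.0, 0.0]
force: [-0.6, 0.3, 0.8]
grip_width: 0.006
grip_force: 0.1
```

>>> {"api": "send_rows", "payload": {
  "slide": [
    [0,0,-0.01],
    [0,0,-0.02],
    [0,0,-0.02]
  ],
  "turn": [
    [0,0,0],
    [0,0,0],
    [0,0,0]
  ]
}}

```text
t: 3.28
position: [0.486, 0.1999, 0.0904]
tool_rot: [0.01, 1.0, 0.001, 0.001]
force: [-0.1, 2.6, 2.8]
grip_width: 0.006
grip_force: 1.6
```

>>> {"api": "send_rows", "payload": {
  "slide": [
    [0,0,-0.005],
    [0,0,-0.01],
    [0,0,-0.01]
  ],
  "turn": [
    [0,0,0],
    [0,0,0],
    [0,0,0]
  ]
}}

```text
t: 3.65
position: [0.486, 0.1999, 0.0893]
tool_rot: [0.01, 1.0, 0.001, 0.001]
force: [-1.5, 1.9, 4.9]
grip_width: 0.002
grip_force: 2.4
```

>>> {"api": "send_rows", "payload": {
  "slide": [
    [0,0,-0.01],
    [0,0,-0.02],
    [0,0,-0.02]
  ],
  "turn": [
    [0,0,0],
    [0,0,0],
    [0,0,0]
  ]
}}

```text
t: 4.03
position: [0.4851, 0.199, 0.0856]
tool_rot: [0.01, 1.0, -0.0, -0.0]
force: [-0.5, 0.1, 0.4]
grip_width: 0.004
grip_force: 0.3
```

>>> {"api": "send_rows", "payload": {
  "slide": [
    [0,0,-0.005],
    [0,0,-0.01],
    [0,0,-0.01]
  ],
  "turn": [
    [0,0,0],
    [0,0,0],
    [0,0,0]
  ]
}}

```text
t: 4.4
position: [0.4853, 0.1991, 0.0853]
tool_rot: [0.01, 1.0, -0.0, -0.0]
force: [-1.8, -2.8, 4.5]
grip_width: 0.001
grip_force: 2.5
```

>>> {"api": "send_rows", "payload": {
  "slide": [
    [0,0,-0.005],
    [0,0,-0.01],
    [0,0,-0.01]
  ],
  "turn": [
    [0,0,0],
    [0,0,0],
    [0,0,0]
  ]
}}

```text
t: 4.78
position: [0.4856, 0.1992, 0.085]
tool_rot: [0.01, 1.0, -0.0, -0.0]
force: [-4.2, -3.9, 9.0]
grip_width: 0.002
grip_force: 4.8
```

>>> {"api": "send_rows", "payload": {
  "slide": [
    [0,0,-0.01],
    [0,0,-0.02],
    [0,0,-0.03],
    [0,0,-0.03]
  ],
  "turn": [
    [0,0,0],
    [0,0,0],
    [0,0,0],
    [0,0,0]
  ]
}}

```text
t: 5.28
position: [0.4866, 0.1995, 0.084]
tool_rot: [0.01, 1.0, -0.0, 0.001]
force: [-8.1, -4.3, 20.4]
grip_width: 0.005
grip_force: 10.3
```

>>> {"api": "send_rows", "payload": {
  "slide": [
    [0,0,0.15],
    [0,0,0.3],
    [0.5,-0.012,0.3],
    [0.99,-0.025,0.3],
    [0.99,-0.025,0.14],
    [0.99,-0.025,0.14]
  ],
  "turn": [
    [0,0,0],
    [0,0,0],
    [0,0,0],
    [0,0,0],
    [0,0,0],
    [0,0,0]
  ]
}}

```text
t: 6.02
position: [0.602, 0.196, 0.0942]
tool_rot: [0.01, 1.0, -0.001, -0.003]
force: [-1.1, -0.1, -0.0]
grip_width: 0.005
grip_force: 0.0
```

>>> {"api": "send_rows", "payload": {
  "slide": [
    [0,0,-0.01],
    [0,0,-0.02],
    [0,0,-0.03],
    [0,0,-0.03]
  ],
  "turn": [
    [0,0,0],
    [0,0,0],
    [0,0,0],
    [0,0,0]
  ]
}}

```text
t: 6.52
position: [0.6041, 0.1965, 0.0938]
tool_rot: [0.01, 1.0, 0.0, 0.0]
force: [0.7, -1.0, 0.3]
grip_width: 0.006
grip_force: 0.0
```

>>> {"api": "send_rows", "payload": {
  "slide": [
    [0,0,-0.01],
    [0,0,-0.02],
    [0,0,-0.02]
  ],
  "turn": [
    [0,0,0],
    [0,0,0],
    [0,0,0]
  ]
}}

```text
t: 6.9
position: [0.6042, 0.1964, 0.0908]
tool_rot: [0.01, 1.0, -0.0, -0.0]
force: [-0.3, 0.3, 0.8]
grip_width: 0.009
grip_force: 0.0
```

>>> {"api": "send_rows", "payload": {
  "slide": [
    [0,0,-0.01],
    [0,0,-0.02],
    [0,0,-0.02]
  ],
  "turn": [
    [0,0,0],
    [0,0,0],
    [0,0,0]
  ]
}}

```text
t: 7.28
position: [0.6041, 0.1964, 0.0884]
tool_rot: [0.01, 1.0, -0.0, -0.0]
force: [-0.9, 1.0, -0.4]
grip_width: 0.002
grip_force: 0.0
```

No contact down to 0.088: this corner probably followed. I continue carefully.

>>> {"api": "send_rows", "payload": {
  "slide": [
    [0,0,-0.01],
    [0,0,-0.02],
    [0,0,-0.02]
  ],
  "turn": [
    [0,0,0],
    [0,0,0],
    [0,0,0]
  ]
}}

```text
t: 7.65
position: [0.6042, 0.1964, 0.0861]
tool_rot: [0.01, 1.0, -0.0, -0.0]
force: [-1.6, 0.1, 0.1]
grip_width: 0.004
grip_force: 0.0
```

>>> {"api": "send_rows", "payload": {
  "slide": [
    [0,0,-0.01],
    [0,0,-0.02],
    [0,0,-0.02]
  ],
  "turn": [
    [0,0,0],
    [0,0,0],
    [0,0,0]
  ]
}}

```text
t: 8.02
position: [0.6043, 0.1965, 0.084]
tool_rot: [0.01, 1.0, 0.0, 0.0]
force: [0.3, -0.7, 0.3]
grip_width: 0.006
grip_force: 0.6
```

>>> {"api": "send_rows", "payload": {
  "slide": [
    [0,0,-0.01],
    [0,0,-0.02],
    [0,0,-0.02]
  ],
  "turn": [
    [0,0,0],
    [0,0,0],
    [0,0,0]
  ]
}}

```text
t: 8.4
position: [0.6045, 0.1965, 0.0838]
tool_rot: [0.01, 1.0, -0.0, -0.0]
force: [-5.3, -1.9, 10.1]
grip_width: 0.003
grip_force: 5.4
```

>>> {"api": "send_rows", "payload": {
  "slide": [
    [0,0,-0.02],
    [0,0,0.2],
    [0,0,0.45],
    [0.01,0.35,0.45],
    [0.016,0.69,0.45],
    [0.016,0.69,0.26],
    [0.016,0.69,0.24]
  ],
  "turn": [
    [0,0,0],
    [0,0,0],
    [0,0,0],
    [0,0,0],
    [0,0,0],
    [0,0,0],
    [0,0,0]
  ]
}}

```text
t: 9.28
position: [0.6042, 0.2782, 0.1067]
tool_rot: [0.01, 1.0, -0.001, -0.003]
force: [-0.7, -0.7, -0.1]
grip_width: 0.006
grip_force: 0.0
```

>>> {"api": "send_rows", "payload": {
  "slide": [
    [0,0,-0.02],
    [0,0,-0.04],
    [0,0,-0.04]
  ],
  "turn": [
    [0,0,0],
    [0,0,0],
    [0,0,0]
  ]
}}

```text
t: 9.65
position: [0.6064, 0.2787, 0.1057]
tool_rot: [0.011, 1.0, 0.0, 0.0]
force: [-0.2, -0.6, 0.1]
grip_width: 0.006
grip_force: 0.0
```

>>> {"api": "send_rows", "payload": {
  "slide": [
    [0,0,-0.02],
    [0,0,-0.04],
    [0,0,-0.04]
  ],
  "turn": [
    [0,0,0],
    [0,0,0],
    [0,0,0]
  ]
}}

```text
t: 10.02
position: [0.606, 0.2792, 0.1003]
tool_rot: [0.01, 1.0, -0.0, -0.0]
force: [0.6, -0.2, -0.9]
grip_width: 0.007
grip_force: 0.0
```

>>> {"api": "send_rows", "payload": {
  "slide": [
    [0,0,-0.01],
    [0,0,-0.02],
    [0,0,-0.02]
  ],
  "turn": [
    [0,0,0],
    [0,0,0],
    [0,0,0]
  ]
}}

```text
t: 10.4
position: [0.6061, 0.2792, 0.098]
tool_rot: [0.01, 1.0, -0.0, -0.0]
force: [-0.6, 0.9, 0.6]
grip_width: 0.004
grip_force: 0.0
```

>>> {"api": "send_rows", "payload": {
  "slide": [
    [0,0,-0.01],
    [0,0,-0.02],
    [0,0,-0.02]
  ],
  "turn": [
    [0,0,0],
    [0,0,0],
    [0,0,0]
  ]
}}

```text
t: 10.78
position: [0.6061, 0.2792, 0.0957]
tool_rot: [0.01, 1.0, -0.0, -0.0]
force: [-0.4, -0.5, -0.1]
grip_width: 0.002
grip_force: 0.0
```

>>> {"api": "send_rows", "payload": {
  "slide": [
    [0,0,-0.01],
    [0,0,-0.03],
    [0,0,-0.03]
  ],
  "turn": [
    [0,0,0],
    [0,0,0],
    [0,0,0]
  ]
}}

```text
t: 11.15
position: [0.606, 0.2792, 0.0918]
tool_rot: [0.01, 1.0, -0.0, -0.0]
force: [-0.6, 0.2, 0.0]
grip_width: 0.004
grip_force: 0.0
```

>>> {"api": "send_rows", "payload": {
  "slide": [
    [0,0,-0.01],
    [0,0,-0.02],
    [0,0,-0.02]
  ],
  "turn": [
    [0,0,0],
    [0,0,0],
    [0,0,0]
  ]
}}

```text
t: 11.52
position: [0.6061, 0.2792, 0.0897]
tool_rot: [0.01, 1.0, -0.0, -0.0]
force: [-0.1, -0.9, 0.1]
grip_width: 0.002
grip_force: 0.0
```

>>> {"api": "send_rows", "payload": {
  "slide": [
    [0,0,-0.01],
    [0,0,-0.02],
    [0,0,-0.02]
  ],
  "turn": [
    [0,0,0],
    [0,0,0],
    [0,0,0]
  ]
}}

```text
t: 11.9
position: [0.6063, 0.2793, 0.0878]
tool_rot: [0.01, 1.0, 0.0, 0.0]
force: [-0.7, -0.1, 1.7]
grip_width: 0.006
grip_force: 0.8
```

>>> {"api": "send_rows", "payload": {
  "slide": [
    [0,0,-0.01],
    [0,0,-0.02],
    [0,0,-0.02]
  ],
  "turn": [
    [0,0,0],
    [0,0,0],
    [0,0,0]
  ]
}}

```text
t: 12.28
position: [0.6059, 0.2791, 0.0843]
tool_rot: [0.01, 1.0, -0.0, -0.0]
force: [0.4, 0.5, -1.0]
grip_width: 0.003
grip_force: 0.0
```

>>> {"api": "send_rows", "payload": {
  "slide": [
    [0,0,-0.01],
    [0,0,-0.02],
    [0,0,-0.03],
    [0,0,-0.04],
    [0,0,-0.04]
  ],
  "turn": [
    [0,0,0],
    [0,0,0],
    [0,0,0],
    [0,0,0],
    [0,0,0]
  ]
}}

```text
t: 12.9
position: [0.6062, 0.2792, 0.0825]
tool_rot: [0.01, 1.0, -0.0, -0.0]
force: [-4.4, -2.3, 10.4]
grip_width: 0.005
grip_force: 5.1
```

>>> {"api": "send_rows", "payload": {
  "slide": [
    [0,0,-0.03],
    [0,0,0.15],
    [0,0,0.35],
    [-0.5,0.01,0.35],
    [-0.99,0.02,0.35],
    [-0.99,0.02,0.17],
    [-0.99,0.02,0.15]
  ],
  "turn": [
    [0,0,0],
    [0,0,0],
    [0,0,0],
    [0,0,0],
    [0,0,0],
    [0,0,0],
    [0,0,0]
  ]
}}

```text
t: 13.78
position: [0.486, 0.2813, 0.0971]
tool_rot: [0.01, 1.0, -0.0, -0.001]
force: [-0.4, -1.1, -0.2]
grip_width: 0.006
grip_force: 0.0
```

>>> {"api": "send_rows", "payload": {
  "slide": [
    [0,0,-0.02],
    [0,0,-0.03],
    [0,0,-0.03]
  ],
  "turn": [
    [0,0,0],
    [0,0,0],
    [0,0,0]
  ]
}}

```text
t: 14.15
position: [0.4881, 0.2817, 0.095]
tool_rot: [0.011, 1.0, 0.0, 0.0]
force: [-0.8, -0.1, -0.1]
grip_width: 0.003
grip_force: 0.0
```

>>> {"api": "send_rows", "payload": {
  "slide": [
    [0,0,-0.01],
    [0,0,-0.03],
    [0,0,-0.03]
  ],
  "turn": [
    [0,0,0],
    [0,0,0],
    [0,0,0]
  ]
}}

```text
t: 14.52
position: [0.4872, 0.2815, 0.0907]
tool_rot: [0.01, 1.0, -0.0, -0.0]
force: [0.9, -0.1, -0.1]
grip_width: 0.002
grip_force: 0.0
```

>>> {"api": "send_rows", "payload": {
  "slide": [
    [0,0,-0.01],
    [0,0,-0.03],
    [0,0,-0.03]
  ],
  "turn": [
    [0,0,0],
    [0,0,0],
    [0,0,0]
  ]
}}

```text
t: 14.9
position: [0.4872, 0.2815, 0.0871]
tool_rot: [0.01, 1.0, -0.0, -0.0]
force: [0.5, 0.4, -0.2]
grip_width: 0.008
grip_force: 0.0
```

>>> {"api": "send_rows", "payload": {
  "slide": [
    [0,0,-0.01],
    [0,0,-0.02],
    [0,0,-0.02]
  ],
  "turn": [
    [0,0,0],
    [0,0,0],
    [0,0,0]
  ]
}}

```text
t: 15.28
position: [0.4873, 0.2816, 0.0849]
tool_rot: [0.01, 1.0, -0.0, -0.0]
force: [0.1, 0.2, 1.0]
grip_width: 0.006
grip_force: 0.0
```

>>> {"api": "send_rows", "payload": {
  "slide": [
    [0,0,-0.01],
    [0,0,-0.02],
    [0,0,-0.03],
    [0,0,-0.04],
    [0,0,-0.05],
    [0,0,-0.06],
    [0,0,-0.06]
  ],
  "turn": [
    [0,0,0],
    [0,0,0],
    [0,0,0],
    [0,0,0],
    [0,0,0],
    [0,0,0],
    [0,0,0]
  ]
}}

```text
t: 16.15
position: [0.4876, 0.2818, 0.0824]
tool_rot: [0.01, 1.0, -0.0, -0.001]
force: [-11.4, -5.8, 22.9]
grip_width: 0.003
grip_force: 11.6
```

>>> {"api": "send_rows", "payload": {
  "slide": [
    [0,0,0.5],
    [-0.2,-0.3,0.9],
    [-0.2,-0.6,0.95],
    [-0.2,-0.6,0.95],
    [-0.2,-0.6,0.95]
  ],
  "turn": [
    [0,0,0],
    [0,0,0],
    [0,0,0],
    [0,0,0],
    [0,0,0]
  ]
}}

```text
t: 16.77
position: [0.4632, 0.2098, 0.1912]
tool_rot: [0.011, 1.0, 0.0, -0.0]
force: [-0.3, -0.0, 0.4]
grip_width: 0.009
grip_force: 0.0
```

```bash
python3 - <<'E'
from h import *
c=cam('wrist','w2.png'); t=cam('top'); s=cam('side')
a=yellow(c['img'],(0,640,0,400),60);print(a)
a=yellow(t['img'],(230,288,150,215));b=yellow(s['img'],(280,360,148,205))
print(a);print(b)
for p in b:
    for q in a:
        X=tri([t,s],[q[:2],p[:2]]);e=np.hypot(*(np.array(proj(t,X))-q[:2]))+np.hypot(*(np.array(proj(s,X))-p[:2]))
        if e<3:print(X.round(4),e.round(2))
E
```

```text
[(np.float64(301.8), np.float64(2.6), 131), (np.float64(464.7), np.float64(10.7), 650), (np.float64(307.7), np.float64(217.2), 340), (np.float64(390.8), np.float64(217.8), 356), (np.float64(324.0), np.float64(297.2), 122), (np.float64(315.1), np.float64(303.6), 124)]
[(np.float64(269.5), np.float64(165.5), 24)]
[(np.float64(331.8), np.float64(159.5), 13), (np.float64(299.2), np.float64(163.2), 20), (np.float64(338.8), np.float64(171.0), 16), (np.float64(305.7), np.float64(175.5), 18)]
[0.6044 0.1971 0.0835] 0.19
```

View pics/w2.png

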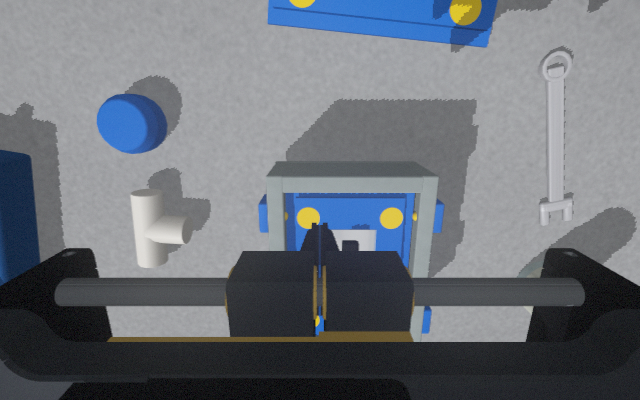

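>>> {"api": "send_rows", "payload": {
  "slide": [
    [0.15,-0.5,0.2],
    [0.35,-1,0.4],
    [0.35,-1,0.4]
  ],
  "turn": [
    [0,0,0],
    [0,0,0],
    [0,0,0]
  ],
  "hand": 95
}}

```text
t: 17.3
position: [0.5071, 0.0879, 0.2412]
tool_rot: [0.012, 1.0, -0.0, 0.001]
force: [-0.1, 0.3, 0.1]
grip_width: 0.263
grip_force: 0.0
```

>>> {"api": "send_rows", "payload": {
  "slide": [
    [0.15,-0.5,0],
    [0.35,-1,0],
    [0.35,-1,0]
  ],
  "turn": [
    [0,0,0],
    [0,0,0],
    [0,0,0]
  ]
}}

```text
t: 17.68
position: [0.5479, -0.0323, 0.2384]
tool_rot: [0.012, 1.0, 0.0, -0.001]
force: [-0.0, 0.2, 0.0]
grip_width: 0.576
grip_force: 0.0
```

>>> {"api": "send_rows", "payload": {
  "slide": [
    [0.15,-0.5,0],
    [0.4,-1,0],
    [0.4,-1,0],
    [0.4,-1,0],
    [0.4,-1,0]
  ],
  "turn": [
    [0,0,0],
    [0,0,0],
    [0,0,0],
    [0,0,0],
    [0,0,0]
  ]
}}

```text
t: 18.3
position: [0.5951, -0.1483, 0.2396]
tool_rot: [0.009, 1.0, 0.0, -0.0]
force: [-0.8, 0.1, 1.2]
grip_width: 0.996
grip_force: 0.0
```

```bash
python3 - <<'E'
from h import *
c=cam('wrist','w3.png'); t=cam('top'); s=dict(np.load('side.npz'))
b=yellow(s['img'],(280,360,148,205));a=yellow(t['img'],(230,288,150,215))
print(a)
for p in b:
    for q in a:
        X=tri([t,s],[q[:2],p[:2]]);e=np.hypot(*(np.array(proj(t,X))-q[:2]))+np.hypot(*(np.array(proj(s,X))-p[:2]))
        if e<3:print(X.round(4),e.round(2))
print('knob',proj(c,(.4655,-.1939,.087)),'gauge',proj(c,(.592,-.219,.065)))
E
```

```text
[(np.float64(246.0), np.float64(165.0), 21), (np.float64(269.5), np.float64(165.5), 24), (np.float64(244.1), np.float64(198.8), 23), (np.float64(268.2), np.float64(199.1), 23)]
[0.6064 0.2765 0.084 ] 0.28
[0.4889 0.2791 0.0866] 0.08
[0.6044 0.1971 0.0835] 0.19
[0.4885 0.1993 0.0843] 0.34
knob (np.float64(267.31240382225195), np.float64(47.88117006024848)) gauge (np.float64(255.62645074535908), np.float64(173.06892247063232))
```

View pics/w3.png

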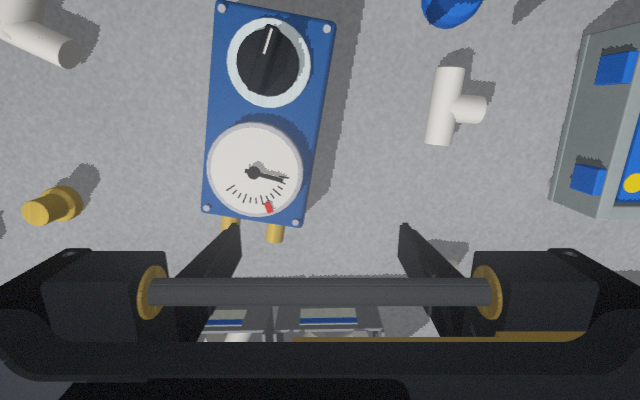

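```bash
python3 - <<'E'
from h import *
c=dict(np.load('wrist.npz'))
x=cv2.resize(c['img'][8:223,195:330],None,fx=2.78,fy=2.78,interpolation=2) if 0 else np.hstack([cv2.resize(c['img'][12:112,218:318],None,fx=4,fy=4,interpolation=2),cv2.resize(c['img'][120:220,203:303],None,fx=4,fy=4,interpolation=2)])
x=np.clip(x.astype(float)*1.0,0,255); x[:,:400]=np.clip(x[:,:400]*2.2,0,255)
cv2.imwrite('pics/k.png',x[:,:,::-1].astype(np.uint8))
i=c['img'].astype(int);m=(i[...,0]>150)&(i[...,1]<90)&(i[...,2]<90);m[:120]=0;m[220:]=0;m[:,:200]=0;m[:,310:]=0
v,u=np.nonzero(m);print('red',u.mean(),v.mean(),len(u))
E
```

```text
red 268.03636363636366 206.8181818181818 55
```

View pics/k.png

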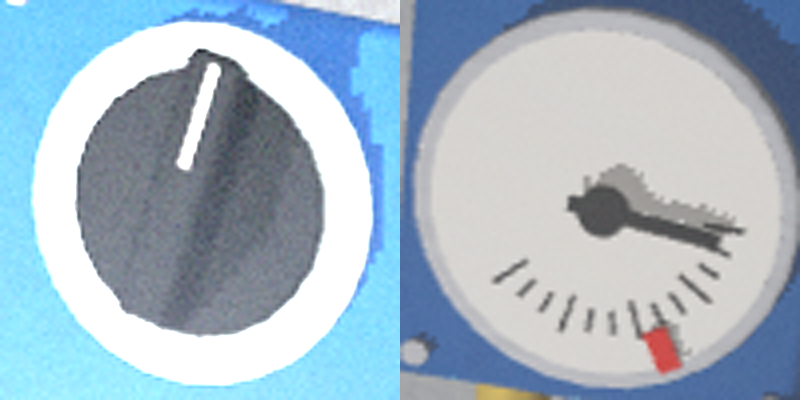

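```bash
python3 - <<'E'
from h import *
c=dict(np.load('wrist.npz'));t=dict(np.load('top.npz'))
A=lambda d:np.degrees(np.arctan2(d[1],d[0])).round(2)
a=ray(c,271.5,28.25,.094);b=ray(c,264,53.75,.094);print('line',a,b,'dir',A(b-a),np.linalg.norm(a-b))
for z in(.05,.055,.06):print('ring',z,ray(c,268.75,62.75,z), (ray(c,311,62.7,z)-ray(c,226,62.7,z))[1])
for z in(.06,.065):print('disc',z,ray(c,268.2,62.5,z),(ray(c,299,62.7,z)-ray(c,237,62.7,z))[1])
hub=ray(c,253.5,173,.069);tip=ray(c,283.5,180,.069);rim=ray(c,254.9,169.2,.065);m=ray(c,268.04,206.82,.066)
print('hub',hub,'rim',rim,'tip',tip,np.linalg.norm(tip-hub),'mark',m,np.linalg.norm((m-hub)[:2]))
for h in(hub,rim):print(A(tip-hub),A(m-h),(A(tip-hub)-A(m-h)))
E
```

```text
line [ 0.45020815 -0.18792834  0.094     ] [ 0.47160506 -0.19628206  0.094     ] dir -21.33 0.022969818937654984
ring 0.05 [ 0.47422178 -0.19886729  0.05      ] 0.09152503703228046
ring 0.055 [ 0.47482171 -0.19812431  0.055     ] 0.09024790336672475
ring 0.06 [ 0.47542165 -0.19738133  0.06      ] 0.08897076970116902
disc 0.06 [ 0.47516896 -0.19794142  0.06      ] 0.0648961217640065
disc 0.065 [ 0.47577253 -0.1971904   0.065     ] 0.06396456837689754
hub [ 0.59100596 -0.22052919  0.069     ] rim [ 0.58750755 -0.21948337  0.065     ] tip [ 0.59971294 -0.18721508  0.069     ] 0.03443314165322886 mark [ 0.63239976 -0.20731609  0.066     ] 0.04345149180356172
75.35 17.7 57.64999999999999
75.35 15.16 60.19
```

>>> {"api": "send_rows", "payload": {
  "slide": [
    [-0.5,-0.2,0],
    [-1,-0.41,0],
    [-1,-0.41,0],
    [-1,-0.41,-0.2],
    [-1,-0.41,-0.2],
    [-1,-0.41,-0.2]
  ],
  "turn": [
    [0,0,-0.028],
    [0,0,-0.0564],
    [0,0,-0.0564],
    [0,0,-0.0564],
    [0,0,-0.0564],
    [0,0,-0.0564]
  ],
  "hand": 50
}}

```text
t: 19.15
position: [0.4761, -0.1991, 0.2166]
tool_rot: [0.186, 0.983, -0.0, 0.0]
force: [0.8, 0.5, 0.1]
grip_width: 0.532
grip_force: 0.0
```

```bash
python3 - <<'E'
from h import *
s=readout.state();R=Ro.from_quat(s['tool_rot']).as_matrix();print(s['t'],s['position'],s['q'],s['grip_width'],np.degrees(np.arctan2(R[1,1],R[0,1])))
c=cam('wrist','w4.png')
print(proj(c,(.475,-.1975,.094)))
cv2.imwrite('pics/w4c.png',cv2.cvtColor(c['img'],cv2.COLOR_RGB2BGR)[100:360,120:520])
E
```

```text
19.15 [ 0.47611971 -0.19913835  0.2165897 ] [-5.00284363e-01 -1.78675268e-01  1.94320340e+00  1.72927480e-04
  1.37628807e+00 -1.69740719e+00] 0.5324082242965389 68.58817563948202
(np.float64(318.4095440643407), np.float64(185.21225135165602))
```

View pics/w4c.png

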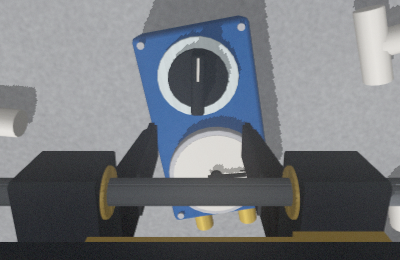

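>>> {"api": "send_rows", "payload": {
  "slide": [
    [-0.009,0.012,-0.4],
    [-0.009,0.012,-0.8],
    [-0.009,0.012,-1],
    [-0.009,0.012,-1]
  ],
  "turn": [
    [0,0,0],
    [0,0,0],
    [0,0,0],
    [0,0,0]
  ]
}}

```text
t: 19.7
position: [0.4735, -0.1973, 0.0943]
tool_rot: [0.186, 0.983, 0.001, -0.002]
force: [-0.2, -0.6, 0.3]
grip_width: 0.527
grip_force: 0.0
```

>>> {"api": "send_rows", "payload": {
  "slide": [
    [0,0,-0.1],
    [0,0,-0.2],
    [0,0,-0.21],
    [0,0,-0.21]
  ],
  "turn": [
    [0,0,0],
    [0,0,0],
    [0,0,0],
    [0,0,0]
  ]
}}

```text
t: 20.2
position: [0.4745, -0.1982, 0.0709]
tool_rot: [0.186, 0.982, -0.0, 0.0]
force: [0.4, -0.0, 0.2]
grip_width: 0.529
grip_force: 0.0
```

>>> {"api": "send_rows", "payload": {
  "slide": [
    [0,0,0],
    [0,0,0],
    [0,0,0],
    [0,0,0],
    [0,0,0],
    [0,0,0]
  ],
  "turn": [
    [0,0,0],
    [0,0,0],
    [0,0,0],
    [0,0,0],
    [0,0,0],
    [0,0,0]
  ],
  "hand": 5,
  "grip_force": 15
}}

```text
t: 20.95
position: [0.4738, -0.1999, 0.0708]
tool_rot: [0.186, 0.983, -0.002, -0.0]
force: [-2.8, -6.7, 0.4]
grip_width: 0.15
grip_force: 15.0
```

>>> {"api": "send_rows", "payload": {
  "slide": [
    [-0.003,-0.008,0],
    [-0.006,-0.015,0],
    [-0.006,-0.015,0],
    [-0.006,-0.015,0],
    [-0.006,-0.015,0],
    [-0.006,-0.015,0],
    [-0.006,-0.015,0],
    [-0.006,-0.015,0],
    [-0.006,-0.015,0],
    [-0.006,-0.015,0],
    [-0.006,-0.015,0],
    [-0.006,-0.015,0],
    [-0.006,-0.015,0],
    [-0.006,-0.015,0],
    [-0.006,-0.015,0],
    [-0.006,-0.015,0]
  ],
  "turn": [
    [0,0,0],
    [0,0,-0.02],
    [0,0,-0.04],
    [0,0,-0.06],
    [0,0,-0.08],
    [0,0,-0.1],
    [0,0,-0.12],
    [0,0,-0.14],
    [0,0,-0.16],
    [0,0,-0.18],
    [0,0,-0.2],
    [0,0,-0.22],
    [0,0,-0.24],
    [0,0,-0.26],
    [0,0,-0.28],
    [0,0,-0.28]
  ]
}}

```text
t: 22.95
position: [0.4746, -0.1998, 0.0708]
tool_rot: [0.876, 0.483, 0.001, 0.001]
force: [4.1, 0.4, -3.9]
grip_width: 0.147
grip_force: 15.0
```

```bash
python3 - <<'E'
from h import *
s=readout.state();R=Ro.from_quat(s['tool_rot']).as_matrix();print(s['force'],s['wrist_torque'],s['position'],np.degrees(np.arctan2(R[1,1],R[0,1])))
t=cam('top');q=cam('side')
u,v=map(int,proj(t,(.59,-.22,.069)));a,b=map(int,proj(q,(.59,-.22,.069)));print(u,v,a,b)
f=lambda i,u,v:cv2.resize(i[v-25:v+25,u-25:u+25],None,fx=8,fy=8,interpolation=2)
cv2.imwrite('pics/g1.png',np.hstack([f(t['img'],u,v),f(q['img'],a,b)])[:,:,::-1])
E
```

```text
[ 4.09848272  0.43837618 -3.92751886] [-0.06649814 -0.67507901 -0.04538735] [ 0.47456195 -0.19978033  0.070804  ] -32.22620891927647
391 170 385 253
```

View pics/g1.png

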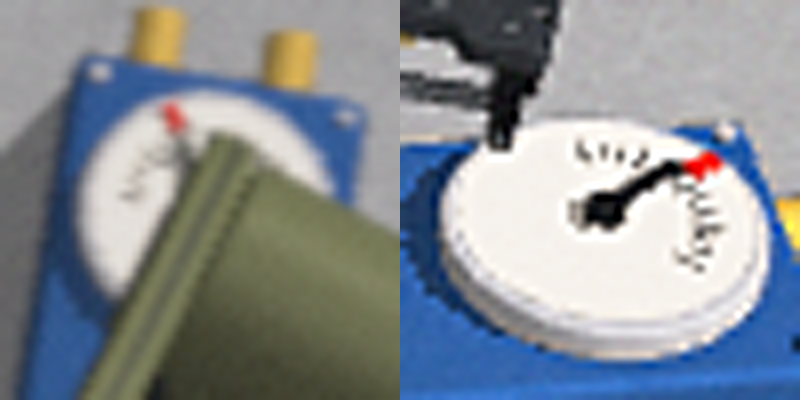

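Side crop: hub (600,210), pointer end (675,167), red mark (704,164); pointer is slightly short of the mark.

```bash
python3 - <<'E'
from h import *
q=dict(np.load('side.npz'));t=dict(np.load('top.npz'))
P=lambda x,y,z:ray(q,360+(x-400)/8-.45,228+y/8-.45,z)
A=lambda d:np.degrees(np.arctan2(d[1],d[0])).round(2)
i=q['img'][228:278,360:410].astype(int);m=(i[...,0]>140)&(i[...,1]<80)&(i[...,2]<80);v,u=np.nonzero(m)
mk=ray(q,u.mean()+360,v.mean()+228,.066);print(u.mean()+360,v.mean()+228,len(u))
h=P(600,210,.069);tp=P(675,167,.069);print(h,tp,mk,A(tp-h),A(mk-h),A(mk-[.590,-.220,.066]))
d=i.sum(2)<110;d[:, :20]=0;v,u=np.nonzero(d);pts=np.array([ray(q,a+360,b+228,.069)[:2] for a,b in zip(u,v)])
pts=pts[np.linalg.norm(pts-h[:2],axis=1)<.036];w,e=np.linalg.eigh(np.cov(pts.T));print(len(pts),A(e[:,1]),pts.mean(0))
E
```

```text
397.0 248.125 8
[ 0.58748271 -0.22104872  0.069     ] [ 0.62134413 -0.20801057  0.069     ] [ 0.63183978 -0.20617304  0.066     ] 21.06 18.54 18.29
26 -155.56 [ 0.59714946 -0.21752533]
```

>>> {"api": "send_rows", "payload": {
  "slide": [
    [0,0,0],
    [0,0,0],
    [0,0,0],
    [0,0,0]
  ],
  "turn": [
    [0,0,-0.015],
    [0,0,-0.033],
    [0,0,-0.033],
    [0,0,-0.033]
  ]
}}

```text
t: 23.55
position: [0.4746, -0.1999, 0.0708]
tool_rot: [0.921, 0.39, 0.001, 0.001]
force: [5.3, 0.1, -3.9]
grip_width: 0.147
grip_force: 15.0
```

>>> {"api": "send_rows", "payload": {
  "slide": [
    [0,0,0],
    [0,0,0],
    [0,0,0],
    [0,0,0],
    [0,0,0]
  ],
  "turn": [
    [0,0,0],
    [0,0,0],
    [0,0,0],
    [0,0,0],
    [0,0,0]
  ],
  "hand": 50
}}

```text
t: 24.18
position: [0.4735, -0.1999, 0.0706]
tool_rot: [0.921, 0.389, -0.0, -0.0]
force: [0.4, -0.7, -0.2]
grip_width: 0.522
grip_force: 0.0
```

>>> {"api": "send_rows", "payload": {
  "slide": [
    [0,0,0.4],
    [0,0,0.9],
    [0.4,0.2,1],
    [0.95,0.4,1],
    [0.95,0.4,1],
    [0.95,0.4,1],
    [0.95,0.4,1]
  ],
  "turn": [
    [0,0,0],
    [0,0,0],
    [0,0,0.03],
    [0,0,0.06],
    [0,0,0.09],
    [0,0,0.12],
    [0,0,0.12]
  ]
}}

```text
t: 25.05
position: [0.5876, -0.1517, 0.1903]
tool_rot: [0.714, 0.701, -0.0, -0.0]
force: [0.4, 0.1, 0.7]
grip_width: 0.529
grip_force: 0.0
```

>>> {"api": "send_rows", "payload": {
  "slide": [
    [0,0,0.2],
    [0,0,0.4],
    [0,0,0.5],
    [0,0,0.5],
    [0,0,0.5],
    [0,0,0.5],
    [0,0,0.5],
    [0,0,0.5],
    [0,0,0.5]
  ],
  "turn": [
    [0,0,0.03],
    [0,0,0.06],
    [0,0,0.09],
    [0,0,0.12],
    [0,0,0.15],
    [0,0,0.18],
    [0,0,0.21],
    [0,0,0.24],
    [0,0,0.24]
  ]
}}

```text
t: 26.18
position: [0.5873, -0.1521, 0.2507]
tool_rot: [0.042, 0.999, -0.0, 0.0]
force: [-0.1, 0.6, -0.1]
grip_width: 0.526
grip_force: 0.0
```

```bash
python3 - <<'E'
from h import *
c=cam('wrist');u,v=map(int,proj(c,(.59,-.22,.069)));print(u,v,readout.state()['position'])
t=cam('top')
x=c['img'][max(v-50,0):v+50,u-50:u+50]; print(x.shape,max(v-50,0),u-50)
cv2.imwrite('pics/g2.png',cv2.resize(x,(500,500),interpolation=2)[:,:,::-1])
i=c['img'].astype(int);m=(i[...,0]>150)&(i[...,1]<90)&(i[...,2]<90);m[:max(v-50,0)]=0;m[v+50:]=0;m[:,:u-50]=0;m[:,u+50:]=0
b,a=np.nonzero(m);print('red',a.mean(),b.mean(),len(a))
E
```

```text
260 180 [ 0.58737626 -0.15204538  0.25070496]
(100, 100, 3) 130 210
red 275.8837209302326 212.72093023255815 43
```

View pics/g2.png

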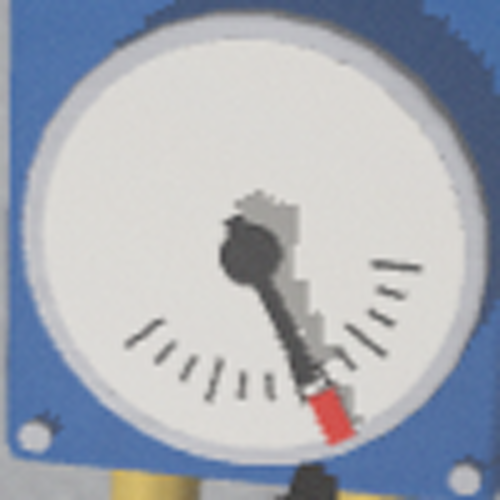

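Gauge close-up: hub (250,253), pointer (310,380), mark (332,415): within about 2°. A last numeric check comes before handing in.

```bash
python3 - <<'E'
from h import *
c=dict(np.load('wrist.npz'));t=cam('top');s=cam('side')
P=lambda x,y,z:ray(c,210+x/5-.4,130+y/5-.4,z)
A=lambda d:np.degrees(np.arctan2(d[1],d[0])).round(2)
h=P(250,253,.069);tp=P(310,380,.069);mk=ray(c,275.88,212.72,.066);print(h,tp,mk,A(tp-h),A(mk-h),np.linalg.norm(tp-h),np.linalg.norm(mk-h))
b=yellow(s['img'],(280,360,148,205));a=yellow(t['img'],(230,288,150,215));print(b)
for p in b:
    for q in a:
        X=tri([t,s],[q[:2],p[:2]]);e=np.hypot(*(np.array(proj(t,X))-q[:2]))+np.hypot(*(np.array(proj(s,X))-p[:2]))
        if e<3:print(X.round(4),e.round(2))
print(readout.state()['t'])
E
```

```text
[ 0.58994578 -0.22062683  0.069     ] [ 0.62220888 -0.21061879  0.069     ] [ 0.63267451 -0.20715938  0.066     ] 17.23 17.49 0.033779709180277374 0.044901186143657804
[(np.float64(331.8), np.float64(159.5), 13), (np.float64(299.2), np.float64(163.2), 20), (np.float64(338.8), np.float64(171.0), 16), (np.float64(305.7), np.float64(175.5), 18)]
[0.6064 0.2765 0.084 ] 0.28
[0.4889 0.2791 0.0866] 0.08
[0.6044 0.1971 0.0835] 0.19
[0.4885 0.1993 0.0843] 0.34
26.375
```

```bash
python3 -c "
from bench import workorder;print(workorder.job_done())"
```

```text
the job is handed in; nothing more can be done
None
```

I pressed all four lid corners home and turned the knob until the gauge pointer was about 0.3° from the red mark. I then let go, backed the arm off and handed the job in at about 26 s. The hand-in gave no verdict. The one weaker reading is the -x +y pad, which the cameras put 2–3 mm higher than the others, though it pressed down to 82 mm above the bench at 23 N like its neighbour.

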